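# Find the full pin magazine and lift it off its hook with the fork

### The arm

A 6-joint arm with a two-finger parallel gripper is mounted at the origin on the work surface. World frame = base frame: x ahead of the robot, y to its left, z up, the work surface at z = 0. Lengths are in m, angles in rad, forces in N, time in s.
With the tool pointing down it reaches from about 0.425 to 0.95 m from the base axis. Payload 3.5 kg.
Tool frame: the origin (TCP) lies midway between the tips of the shut fingers; the grasp point (between the pads) lies 19 mm behind it; x points along the fingers, z is the direction in which the jaws open and shut, and the axes are right-handed (so a half turn about x gives the same grasp; the last joint's range is limited). The gripper opens to 85 mm and grips with 20 to 120 N. Pads are 22 mm wide; open, the fingers measure 114 mm over their backs; the gripper's body (76 mm by 85 mm) begins 54 mm behind the grasp point. The pads swing forward as they close: fully open they stand 13 mm farther back than shut.
Start: joints at [-1.259, 0.286, 1.577, -0, 1.279, -0.15], TCP at [0.301, -0.604, 0.231] pointing down, gripper open.
Joint ranges: [-2.77, 2.77], [-0.9, 2.22], [0.21, 2.48], [-1.53, 4.67], [0.24, 2.81], [-2.84, 2.84]. Speed limits (rad/s): [2.79, 2.79, 3.14, 3.14, 3.14, 3.14].

### API

Orientations are given as a 3x3 rotation matrix whose columns are the frame's x, y, z axes.
In Python, from station import env gives the robot as it stands.
- The arm moves only by the shell command python3 -m jog 'ROWS' [FORCE]. ROWS is a JSON object of lists of equal length, an entry for each row: "offset": the shift along the world's x, y, z each as a share of 1 m, from -1 to 1, a list of three; "turn": the turn, a rotation vector about the world's x, y, z each as a share of 30 degrees, from -1 to 1, a list of three; "gripper": the gripper's target within -1 to 1 (shut at 1, half-way at 0, fully open at -1). In form: {"offset": [[x, y, z], ...], "turn": [[ax, ay, az], ...], "gripper": [gripper, ...]}. A call has 1 to 10 rows; each row is the pose to reach, as a shift and turn from the pose commanded when the call began; what a row does not reach only later rows make up. A row lasts 1/8 s, in which the tool goes at most 62.5 mm and 10.7 degrees, less where a joint would pass 70% of its speed; a pose out of reach is approached as far as the arm can. A call with a number of a shift or a turn outside -1 to 1 is refused whole. A call with a gripper value outside its range is refused whole. The fingers move at their own pace and stop on an object; FORCE is the grip in N (left out, the last holds). Time passes only in rows, so rows that repeat a pose let the fingers close. It gives the time, the measured TCP pose, the force and the opening at its end, in the units of the state.
- env.read_state(): the state, without advancing time (a new reading comes with each control period).
- env.grab_frame(name): name is "side" or "top"; returns (picture, depth): 420x560x3 uint8, red, green, blue; 420x560 float32, m along the optical axis (not along the pixel's ray), 0 where there is no reading.
- env.camera_info(name): a dict with "intrinsics" (3x3 intrinsics, pixels), "dist" ([k1, k2, p1, p2, k3] as OpenCV has them; the pictures are not rectified), "R" (3x3) and "t" (3): a world point X has camera coordinates R X + t. Camera axes: x right, y down, z forward; pixel columns grow to the right and rows downward; lengths in m; the calibration is good to about 2 mm. A picture is of the moment at which its call begins. camera_info takes no time and is no camera call.
- env.hand_in(): hands the job in, once; it reports no verdict.
Trained networks look in the newest picture that a camera, given by its name, has taken for a name from the list of things; names that differ only in an ending like _2 or _b are one class to them, and where a whole thing is asked for, a point or a joint stands for the part that bears it (a point fixed in the world has none). Each returns a list of dicts, best first, with "conf" (0 to 1); they miss things now and then, are a little off and sometimes report something else, mostly with a low value. They report only what shows in the picture. A call takes as long as a camera call.
- env.look_for(name, camera): "position" ([x, y, z] in m, in world coordinates, good to about 4 mm: the middle of the surface that is visible of it).
- env.regions_of(name, camera): "mask" (420x560 bool, what is visible of it).
The state is a dict: "time_s": time; "joint_pos": joint angles; "joint_vel": joint speeds; "joint_torque": joint torques, N m; "eef_pos": TCP position; "ee_rot": TCP orientation; "wrist_force": force on the tool from outside, world axes, zero at the start; "torque": the same for the moment, N m; "gripper_width": opening from 0.0 (shut) to 1.0 (fully open).
Only numpy, scipy, OpenCV 4.12 (cv2) and the standard library are available. Lean on these libraries where they do the work, as an engineer would, in place of code of your own. Each camera call takes 0.05 s, during which the arm holds its last target. There are 200 camera calls.

### The job

Three identical closed magazines hang on the rack; one is full of locating pins and the other two are empty, which only their weight tells. Using the lifting fork under the strap handles, and never touching a magazine with the robot itself, feel which one is full, lift it up and off its hook and set it down gently, upright, in the tray, leaving the two empty ones hanging on their own hooks. Finally stand the fork back upright on its rubber pad and let go, without disturbing the other things on the table.

Things in the scene. Friction and masses are not known exactly. Their poses are not given: they have to be found in the camera images.
- rack: Grey fixed hook rack: base plate 12 mm thick, two posts at the ends (y = +-172 mm, 175 mm high) and between them a level crossbar 360 mm long (y), 26 mm high, its front face at x = +42 mm. Three flat hook arms stick out of the crossbar towards -x at y = +115, 0, -115 mm. Origin: on the table below the middle hook's seat; -x is the open side facing the robot, z up.
- hook_mid (a point): Seat of the middle hook: top of its arm, 165 mm above the table, where the strap lies; axes as the rack's. Each hook arm is 12 mm wide (y) and 6 mm thick, straight and level, with an upturned lip at its free end, from x = -24 to -20 mm of this point, lip top 16 mm above the seat. The other two hooks are the same, 115 mm to either side.
- mag_a: Magazine on the left (+y) hook. Closed aluminium box 64 (x) x 76 (y) x 80 (z) mm. Origin: centre of its underside, axes as the rack's while it hangs, strap near the hook's seat. Empty 0.23 kg, full 0.65 to 0.75 kg; the filling cannot be seen and any of the three may be the full one.
- mag_b: Magazine on the middle hook, same size and look as mag_a. Origin: centre of its underside.
- mag_c: Magazine on the right (-y) hook, same size and look as mag_a. Origin: centre of its underside.
- strap_b (a point): Middle of the underside of the top bar of mag_b's handle, 130 mm above its origin (the other two alike). The handle is a rigid steel strap, an upside-down U over the lid in the y-z plane: 14 mm wide in x, 5 mm thick, 66 mm free between its legs, 50 mm free from lid to bar.
- fork: Steel lifting fork, 0.28 kg, C-shaped from the side, standing on its two prongs, 112 mm high. Origin: on the prongs' underside, straight below the handle; x forward along the prongs, z up. Spine plate at x = -45 to -37 mm, 50 mm wide, carries a top arm at z = 64 to 72 mm with the handle on it. A strap laid at x near 0 hangs straight below the grip.
- fork_prongs (a point): Midway between the prongs, level with their top, 6 mm above the fork's origin. Prongs at y = +21 and -21 mm, 8 mm wide, 6 mm thick, from x = -45 to +25 mm; upturned tips from x = 21 to 25 mm stand 6 mm above the prongs. They straddle a hook arm (11 mm to spare each side) inside a strap handle (8 mm to spare each side).
- fork_grip (a point): Centre of the fork's black handle block, 50 (x) x 24 (y) x 40 (z) mm, on top of the fork; 94 mm straight above the fork's origin, axes as the fork's. Grip it across its 24 mm (y).
- pad: Fixed black rubber pad 120 x 100 x 4 mm on which the fork stands; origin: centre of its underside, on the table.
- tray: Fixed grey open tray 116 (x) x 126 (y) x 30 mm high, walls and floor 5 mm thick; origin: centre of its underside, on the table. The pad and the tray may be in each other's place.
- bottle: Bystander: white bottle, 54 mm across, 130 mm tall; origin at its foot.
- jar: Bystander: amber jar, 60 mm across, 70 mm tall; origin at its foot.
- tape: Bystander: ring-shaped tape core, 90 mm across, 20 mm high; origin at its underside.
- screwdriver: Bystander: screwdriver 170 mm long, lying flat along its x; origin at its underside.
- block: Bystander: steel setting block 50 x 35 x 22 mm; origin at its underside.

How it is judged:
By the outcome, as a careful person would: the job done as asked, in the order asked, and still so for the second after the job is handed in, with the robot touching nothing.
It also fails if it takes over 72 s, if anything falls off the work surface, if the arm or the gripper's body presses on something with over 40 N, if the wrist force passes 120 N, or if a joint passes its speed limit or range.

## Working session

There is one attempt and no reset: what is moved stays moved. The work goes in short steps, Python scripts to look and compute and a shell command to move; the robot and the scene stay as the last step left them, time stands still between calls to the robot, and variables do not carry over. Pictures are saved under pics/ and viewed, about 8 in all and at most 12, crops included, and the job is handed in when it is done.

```bash
mkdir -p pics; ls; cat > h.py <<'E'
from station import env
import numpy as np, cv2
def cloud(name,depth):
    c=env.camera_info(name);K=np.array(c["intrinsics"]);d=np.array(c["dist"]);R=np.array(c["R"]);t=np.array(c["t"])
    h,w=depth.shape;u,v=np.meshgrid(np.arange(w),np.arange(h))
    n=cv2.undistortPoints(np.stack([u,v],-1).reshape(-1,1,2).astype(float),K,d).reshape(h,w,2)
    P=np.dstack([n*depth[...,None],depth])
    return (P-t)@R
def proj(name,X):
    c=env.camera_info(name)
    return cv2.projectPoints(np.array(X,float).reshape(-1,1,3),cv2.Rodrigues(np.array(c["R"]))[0],np.array(c["t"]),np.array(c["intrinsics"]),np.array(c["dist"]))[0].reshape(-1,2)
def snap(name,fn):
    p,d=env.grab_frame(name);cv2.imwrite(fn,p[...,::-1]);return p,d
E
python3 - <<'E'
from h import *
for n in("side","top"):
    p,d=snap(n,f"pics/{n}0.png"); np.save(f"d_{n}.npy",d)
    c=env.camera_info(n);print(n,"campos",-np.array(c["R"]).T@np.array(c["t"]))
    for o in("rack","mag_a","fork","fork_grip","pad","tray","bottle","jar","tape","screwdriver","block","hook_mid"):
        try: print(o,[(np.round(r["position"],3).tolist(),round(r["conf"],2)) for r in env.look_for(o,n)][:4])
        except Exception as e: print(o,e)
a=cv2.imread("pics/side0.png");b=cv2.imread("pics/top0.png")
s=env.read_state();print(s)
E
```

```text
pics
side campos [0.15342388 0.7588974  0.77587672]
rack [([0.608, 0.22, 0.014], 0.69)]
mag_a [([0.627, 0.012, 0.115], 0.74), ([0.58, 0.256, 0.109], 0.72)]
fork [([0.514, -0.161, 0.078], 0.87)]
fork_grip [([0.511, -0.167, 0.078], 0.66)]
pad [([0.537, -0.162, 0.001], 0.68)]
tray [([0.502, -0.394, 0.009], 0.71)]
bottle [([0.692, -0.163, 0.071], 0.94)]
jar [([0.677, -0.267, 0.045], 0.76)]
tape [([0.422, 0.026, 0.018], 0.76)]
screwdriver [([0.428, 0.183, 0.02], 0.66)]
block [([0.393, -0.289, 0.023], 0.6)]
hook_mid [([0.609, 0.222, 0.015], 0.8)]
top campos [ 0.40933161 -0.03750232  1.05084507]
rack [([0.622, 0.109, 0.012], 0.86)]
mag_a [([0.63, 0.006, 0.11], 0.77), ([0.58, 0.21, 0.114], 0.66)]
fork [([0.516, -0.174, 0.084], 0.65)]
fork_grip [([0.514, -0.173, 0.086], 0.74), ([0.602, 0.112, 0.116], 0.52)]
pad [([0.533, -0.162, 0.001], 0.84)]
tray [([0.501, -0.397, 0.007], 0.94)]
bottle [([0.692, -0.166, 0.086], 0.69), ([0.423, 0.024, 0.02], 0.67)]
jar [([0.679, -0.283, 0.073], 0.69), ([0.432, 0.172, 0.018], 0.32)]
tape []
screwdriver [([0.43, 0.172, 0.02], 0.72)]
block [([0.387, -0.3, 0.022
[... 175 characters left out ...]
316e-06,
        1.27857323e+00, -1.50026524e-01]), 'joint_vel': array([ 0.00056974,  0.00020497, -0.00111387, -0.00046671,  0.00018848,
       -0.00019972]), 'joint_torque': array([-1.63436976e-04, -4.05955589e+01, -2.92936724e+01, -1.04864355e-04,
        5.41282134e-04, -3.31942239e-06]), 'eef_pos': array([ 0.30078812, -0.60426091,  0.23129726]), 'ee_rot': array([[-3.56772149e-06,  8.95231783e-01,  4.45600779e-01],
       [ 2.53592470e-05,  4.45600779e-01, -8.95231783e-01],
       [-1.00000000e+00,  8.10616254e-06, -2.42921834e-05]]), 'wrist_force': array([ 0.74578652, -0.29935297, -0.11891811]), 'torque': array([-0.0205166 ,  0.03587228, -0.02212697]), 'gripper_width': 1.001191093167016}
```

View pics/side0.png

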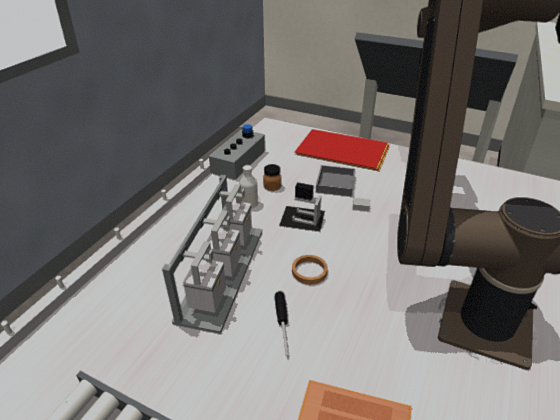

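View pics/top0.png

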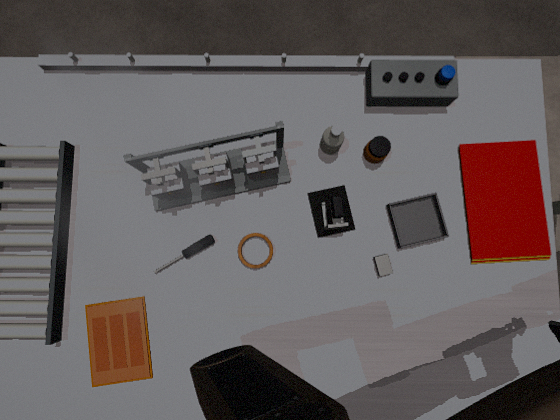

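```bash
python3 - <<'E'
from h import *
im={n:cv2.imread(f"pics/{n}0.png") for n in("top","side")}
P={n:cloud(n,np.load(f"d_{n}.npy")) for n in im}
def rect(pts,l):
    if len(pts)<5: print(l,len(pts));return
    r=cv2.minAreaRect((pts[:,:2]*1000).astype(np.float32));print(l,len(pts),np.round(r[0],1),np.round(r[1],1),round(r[2],1),"z",np.round(np.percentile(pts[:,2],[5,50,95]),4))
for n in P:
    p=P[n].reshape(-1,3);ok=(np.load(f"d_{n}.npy").ravel()>0)
    def box(x0,x1,y0,y1,z0,z1):
        return p[ok&(p[:,0]>x0)&(p[:,0]<x1)&(p[:,1]>y0)&(p[:,1]<y1)&(p[:,2]>z0)&(p[:,2]<z1)]
    print(n)
    rect(box(.45,.6,-.25,-.1,.110,.13),"grip top")
    rect(box(.45,.6,-.25,-.1,.066,.085),"arm")
    rect(box(.45,.6,-.25,-.1,.007,.02),"prongs")
    rect(box(.45,.6,-.25,-.1,.02,.06),"spine")
    rect(box(.45,.6,-.23,-.09,.0025,.0065),"pad")
    rect(box(.4,.6,-.5,-.3,.024,.034),"tray rim")
    rect(box(.4,.6,-.5,-.3,.002,.01),"tray floor")
    for y in(0,.11,.22): rect(box(.5,.75,y-.06,y+.06,.115,.125),f"lid{y}")
    rect(box(.55,.8,-.1,.33,.14,.21),"rack high")
    b=box(.5,.8,-.15,.35,.13,.22);h,e=np.histogram(b[:,2],np.arange(.13,.221,.005));print(dict(zip(np.round(e,3).tolist(),h.tolist())))
c=np.hstack([cv2.resize(im["top"][170:250,290:370],(400,400),interpolation=2),cv2.resize(im["side"][170:240,265:335],(400,400),interpolation=2)])
c=cv2.convertScaleAbs(c,alpha=1.5,beta=20)
d=cv2.convertScaleAbs(cv2.resize(im["side"][165:335,155:275],(0,0),fx=3,fy=3,interpolation=2)[:,:],alpha=1.4)
cv2.imwrite("pics/c1.png",c)
E
```

```text
top
grip top 225 [ 527.5 -173.4] [50.  24.1] 6.2 z [0.1133 0.1167 0.1198]
arm 147 [ 517.1 -173.6] [69.3 48.6] 6.9 z [0.0705 0.0767 0.0805]
prongs 295 [ 528.2 -170. ] [118.8 101.2] 13.7 z [0.0071 0.0082 0.0132]
spine 25 [ 482.8 -176.9] [47.6  5.8] 89.3 z [0.0225 0.0389 0.0575]
pad 1182 [ 525.5 -161. ] [137.7 148.8] 89.9 z [0.0027 0.0043 0.0062]
tray rim 438 [ 487.6 -368.3] [139.7 171.6] 13.8 z [0.0251 0.0302 0.0331]
tray floor 2808 [ 500.3 -399.8] [197.  200.1] 0.3 z [0.0022 0.0048 0.0087]
lid0 416 [653.7  -3.2] [ 79.3 102.2] 12.5 z [0.1153 0.1167 0.1195]
lid0.11 419 [619.5  99.3] [ 64.7 116.6] 13.7 z [0.1152 0.1165 0.119 ]
lid0.22 448 [595.5 210.2] [ 64.5 116.9] 13.7 z [0.1152 0.1167 0.1197]
rack high 2270 [631.5 122.8] [ 83.  359.5] 12.7 z [0.1553 0.1711 0.1779]
{0.13: 26, 0.135: 22, 0.14: 22, 0.145: 25, 0.15: 60, 0.155: 108, 0.16: 190, 0.165: 523, 0.17: 834, 0.175: 475, 0.18: 33, 0.185: 0, 0.19: 0, 0.195: 0, 0.2: 0, 0.205: 0, 0.21: 0, 0.215: 0}
side
grip top 98 [ 523.8 -172.9] [49.2 25.4] 9.3 z [0.1109 0.1134 0.1158]
arm 170 [ 502.6 -165.9] [75.1 47. ] 36.4 z [0.0678 0.0738 0.0836]
prongs 96 [ 513.8 -175.6] [70.7 54. ] 5.8 z [0.0072 0.0089 0.0173]
spine 74 [ 482.3 -177.1] [ 8.8 52. ] 2.8 z [0.0229 0.0403 0.0564]
pad 294 [ 523.2 -164. ] [119.  114.2] 12.4 z [0.0026 0.0035 0.0058]
tray rim 173 [ 500.9 -390.2] [116.3 133.8] 13.4 z [0.0244 0.0269 0.03  ]
tray floor 449 [ 501.4 -404.1] [190.  177.3] 2.7 z [0.0022 0.004  0.0087]
lid0 45 [653.7   5.8] [86.8 86.7] 8.4 z [0.115  0.1177 0.1243]
lid0.11 69 [610.5 119.8] [58.9 75.1] 11.4 z [0.1151 0.1168 0.1242]
lid0.22 101 [589.2 229.3] [63.8 77.4] 11.9 z [0.115  0.1157 0.1227]
rack high 2102 [629.  121.6] [ 83.7 362.5] 12.7 z [0.1477 0.1662 0.1742]
{0.13: 58, 0.135: 67, 0.14: 67, 0.145: 92, 0.15: 157, 0.155: 233, 0.16: 424, 0.165: 605, 0.17: 463, 0.175: 59, 0.18: 2, 0.185: 0, 0.19: 0, 0.195: 0, 0.2: 0, 0.205: 0, 0.21: 0, 0.215: 0}
```

View pics/c1.png

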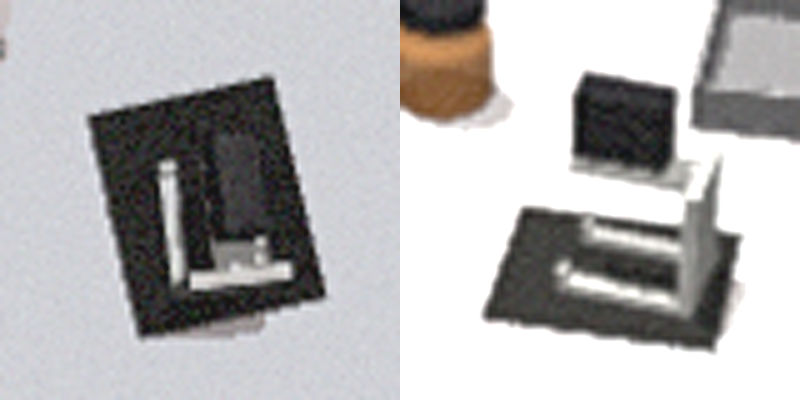

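The side view shows the fork standing on the pad near px (305,205), with its spine towards the robot and its prongs along +x. Its yaw is about 6.5°. The rack runs from (180,310) to (250,190), and the tray is at (336,180). The next move takes the arm above the fork.

```bash
python3 -m jog '{"offset":[[0.028,0.054,0],[0.056,0.108,0],[0.084,0.162,0],[0.112,0.216,0],[0.14,0.27,0],[0.168,0.324,0],[0.196,0.378,0],[0.2245,0.431,0],[0.2245,0.431,0],[0.2245,0.431,0]],"turn":[[0,0,-0.1],[0,0,-0.2],[0,0,-0.3],[0,0,-0.4],[0,0,-0.5],[0,0,-0.6],[0,0,-0.66],[0,0,-0.66],[0,0,-0.66],[0,0,-0.66]],"gripper":[-1,-1,-1,-1,-1,-1,-1,-1,-1,-1]}'
python3 - <<'E'
from h import *
s=env.read_state();print(s["eef_pos"],s["ee_rot"],s["joint_pos"],s["wrist_force"])
# fork/tray/rack fits
P={n:cloud(n,np.load(f"d_{n}.npy")) for n in("top","side")}
env.grab_frame("side")
for r in env.regions_of("tray","side")[:1]:
    p=P["side"][r["mask"]];q=p[(p[:,2]>.02)];a=cv2.minAreaRect((q[:,:2]*1000).astype(np.float32));print("tray side",a)
env.grab_frame("top")
for n in("tray","pad"):
  for r in env.regions_of(n,"top")[:1]:
    p=P["top"][r["mask"]];q=p if n=="pad" else p[p[:,2]>.02];a=cv2.minAreaRect((q[:,:2]*1000).astype(np.float32));print(n,r["conf"],a)
# rack axes
for n in P:
    p=P[n].reshape(-1,3)
    for yw in(12,12.7,13.4):
        c,s_=np.cos(np.radians(yw)),np.sin(np.radians(yw))
        d=p-[.613,.118,0];l=np.c_[d[:,0]*c+d[:,1]*s_,-d[:,0]*s_+d[:,1]*c,p[:,2]]
        b=l[(abs(l[:,0])<.08)&(abs(l[:,1])<.19)&(l[:,2]>.14)]
        bar=b[(b[:,0]>.036)];f=[np.percentile(bar[(bar[:,1]>a)&(bar[:,1]<a+.05)][:,0],[3,97]).round(4).tolist() for a in(-.17,-.085,.03,.12)]
        print(n,yw,"bar x by y",f,"y",np.percentile(bar[:,1],[.3,99.7]).round(4))
    for y in(-.115,0,.115):
        h=b[(abs(b[:,1]-y)<.045)&(b[:,0]<.03)]
        tip=h[h[:,0]<-.012]; print("  hook",y,"lip n",len(tip),np.median(tip,0).round(4),tip[:,0].min() if len(tip) else 0, "strap",np.median(h[abs(h[:,0])<.012],0).round(4), "yspan",np.percentile(h[abs(h[:,0])<.012][:,1],[2,98]).round(4))
E
```

```text
time_s: 2.55
eef_pos: [0.5252, -0.1734, 0.2314]
ee_rot: [[-0.0, 0.993, 0.117], [-0.001, 0.117, -0.993], [-1.0, -0.0, 0.0]]
wrist_force: [-0.3, -0.6, -0.7]
gripper_width: 0.997
[ 0.52523554 -0.17335749  0.23138357] [[-1.42026998e-04  9.93158277e-01  1.16775921e-01]
 [-5.06536410e-04  1.16775836e-01 -9.93158168e-01]
 [-9.99999862e-01 -2.00206530e-04  4.86485507e-04]] [-5.02015705e-01  1.79430799e-02  1.87826239e+00 -5.40780368e-04
  1.24526799e+00  9.51910605e-01] [-0.34112299 -0.56147973 -0.69922232]
tray side ((363.19757080078125, 159.61495971679688), (116.6246337890625, 1264.506591796875), 14.022719383239746)
tray 0.7 ((468.22039794921875, -242.221923828125), (114.34473419189453, 425.70074462890625), 13.753584861755371)
pad 0.6 ((564.0283813476562, -116.94886779785156), (17.784793853759766, 2.919482946395874), 0.16430485248565674)
top 12 bar x by y [[0.0433, 0.0582], [0.0445, 0.0524], [0.043, 0.0506], [0.0397, 0.0557]] y [-0.1777  0.1798]
top 12.7 bar x by y [[0.0416, 0.0561], [0.0438, 0.0518], [0.0437, 0.0512], [0.0412, 0.0577]] y [-0.1783  0.1792]
top 13.4 bar x by y [[0.04, 0.054
[... 445 characters left out ...]
e 12 bar x by y [[0.0398, 0.0592], [0.0417, 0.049], [0.041, 0.0483], [0.0381, 0.0497]] y [-0.178  0.181]
side 12.7 bar x by y [[0.0383, 0.0571], [0.041, 0.0481], [0.0416, 0.0488], [0.0396, 0.0517]] y [-0.1786  0.1804]
side 13.4 bar x by y [[0.0374, 0.0551], [0.0401, 0.0474], [0.0421, 0.0494], [0.0413, 0.0536]] y [-0.1792  0.1798]
  hook -0.115 lip n 44 [-0.0234 -0.1116  0.1636] -0.026798528675827042 strap [-0.0003 -0.1051  0.1663] yspan [-0.1515 -0.0745]
  hook 0 lip n 47 [-0.0216  0.003   0.164 ] -0.024840530435535624 strap [-0.0023  0.0083  0.1669] yspan [-0.0362  0.0388]
  hook 0.115 lip n 51 [-0.0215  0.1183  0.1679] -0.02334493411241737 strap [0.001  0.1216 0.1668] yspan [0.0774 0.1525]
```

```bash
python3 -m jog '{"offset":[[0,0,-0.05],[0,0,-0.1],[0,0,-0.13],[0,0,-0.147],[0,0,-0.147],[0,0,-0.147],[0,0,-0.147],[0,0,-0.147],[0,0,-0.147],[0,0,-0.147]],"turn":[[0,0,0],[0,0,0],[0,0,0],[0,0,0],[0,0,0],[0,0,0],[0,0,0],[0,0,0],[0,0,0],[0,0,0]],"gripper":[-1,-1,-1,-1,-1,1,1,1,1,1]}' 80
python3 - <<'E'
from h import *
p=cloud("side",np.load("d_side.npy"));q=cloud("top",np.load("d_top.npy"))
for n,P,z in(("side",p,.027),("top",q,.030)):
    m=(P[...,0]>.42)&(P[...,0]<.585)&(P[...,1]>-.485)&(P[...,1]<-.305)&(abs(P[...,2]-z)<.006)
    k,l,st,_=cv2.connectedComponentsWithStats(m.astype(np.uint8),connectivity=8)
    i=1+np.argmax(st[1:,4]);a=P[l==i];print(n,len(a),cv2.minAreaRect((a[:,:2]*1000).astype(np.float32)))
E
```

```text
time_s: 4.05
eef_pos: [0.5259, -0.1736, 0.0853]
ee_rot: [[0.001, 0.993, 0.116], [-0.001, 0.116, -0.993], [-1.0, 0.001, 0.001]]
wrist_force: [0.6, -0.7, 3.6]
gripper_width: 0.267
side 230 ((500.79217529296875, -390.0699768066406), (116.24512481689453, 134.22518920898438), 13.258172988891602)
top 438 ((504.533935546875, -387.1643371582031), (115.90739440917969, 126.8402328491211), 13.634324073791504)
```

```bash
python3 -m jog '{"offset":[[0,0,0.015],[0,0,0.04],[0,0,0.09],[0,0,0.135],[0.005,0.04,0.135],[0.015,0.1,0.135],[0.025,0.159,0.135],[0.025,0.159,0.135],[0.025,0.159,0.135],[0.025,0.159,0.135]],"turn":[[0,0,0],[0,0,0],[0,0,0],[0,0,0],[0,0,0.05],[0,0,0.1],[0,0,0.2],[0,0,0.2],[0,0,0.2],[0,0,0.2]],"gripper":[1,1,1,1,1,1,1,1,1,1]}'
python3 - <<'E'
from h import *
im={};
for n in("top","side"):
    p,d=snap(n,f"pics/{n}1.png");np.save(f"d1_{n}.npy",d);im[n]=p;P=cloud(n,d).reshape(-1,3)
    yw=np.radians(12.7);c,s=np.cos(yw),np.sin(yw);e=P-env.read_state()["eef_pos"]
    l=np.c_[e[:,0]*c+e[:,1]*s,-e[:,0]*s+e[:,1]*c,e[:,2]+.0813]
    b=l[(l[:,0]>-.07)&(l[:,0]<.04)&(abs(l[:,1])<.04)]
    pr=b[abs(b[:,2]-.004)<.01];print(n,"prong",len(pr),np.percentile(pr,[2,50,98],axis=0).round(4).tolist())
    sp=b[(b[:,2]>.015)&(b[:,2]<.06)];print("spine",len(sp),np.percentile(sp,[2,50,98],axis=0).round(4).tolist())
    am=b[(b[:,2]>.06)&(b[:,2]<.077)];print("arm",len(am),np.percentile(am,[2,50,98],axis=0).round(4).tolist())
print(env.read_state()["wrist_force"],env.read_state()["torque"])
a=cv2.convertScaleAbs(cv2.resize(im["side"][150:330,160:340],(600,600),interpolation=2)[...,::-1],alpha=1.3)
cv2.imwrite("pics/c2.png",a)
E
```

```text
time_s: 5.3
eef_pos: [0.55, -0.0154, 0.2191]
ee_rot: [[-0.001, 0.976, 0.218], [-0.0, 0.218, -0.976], [-1.0, -0.001, 0.0]]
wrist_force: [-0.1, 0.6, -2.9]
gripper_width: 0.265
top prong 43 [[-0.0241, -0.023, 0.0047], [-0.0084, -0.0185, 0.0072], [0.0015, 0.0256, 0.0104]]Traceback (most recent call last):
  File "<stdin>", line 9, in <module>
    return _quantile_unchecked(
        a, q, axis, out, overwrite_input, method, keepdims, weights)
    return _ureduce(a,
                    func=_quantile_ureduce_func,
    ...<5 lines>...
                    overwrite_input=overwrite_input,
                    method=method)
    r = func(a, **kwargs)
    result = _quantile(arr,
                       quantiles=q,
    ...<2 lines>...
                       out=out,
                       weights=wgt)
    slices_having_nans = np.isnan(arr[-1, ...])
                                  ~~~^^^^^^^^^
IndexError: index -1 is out of bounds for axis 0 with size 0
```

```bash
cat > chk.py <<'E'
from h import *
import sys
tag=sys.argv[1];n="side"
p,d=snap(n,f"pics/{n}_{tag}.png");P=cloud(n,d).reshape(-1,3);s=env.read_state()
z=s["ee_rot"][:,2];yw=np.arctan2(z[0],-z[1]);c,q=np.cos(yw),np.sin(yw);e=P-s["eef_pos"]
print("yaw",np.degrees(yw),"F",s["wrist_force"].round(2),"T",s["torque"].round(3),s["eef_pos"].round(4))
l=np.c_[e[:,0]*c+e[:,1]*q,-e[:,0]*q+e[:,1]*c,e[:,2]+.0813]
b=l[(l[:,0]>-.06)&(l[:,0]<.032)&(abs(l[:,1])<.035)]
for k,z0,z1 in(("prong",-.006,.014),("spine",.015,.06),("arm",.06,.077)):
    m=b[(b[:,2]>z0)&(b[:,2]<z1)]
    if len(m)>5: print(k,len(m),np.percentile(m,[2,50,98],axis=0).round(4).tolist())
u,v=proj(n,s["eef_pos"])[0].astype(int);u=np.clip(u,90,470);v=np.clip(v+15,90,330)
cv2.imwrite(f"pics/c_{tag}.png",cv2.convertScaleAbs(cv2.resize(p[v-90:v+90,u-90:u+90],(600,600),interpolation=2)[...,::-1],alpha=1.3))
E
python3 chk.py pre
```

```text
yaw 12.542581316694887 F [ 0.15 -0.2  -3.06] T [-0.016 -0.006 -0.006] [ 0.5501 -0.0155  0.2192]
prong 221 [[-0.0464, -0.0249, -0.0018], [-0.0097, 0.0188, 0.0038], [0.0223, 0.0272, 0.0129]]
spine 120 [[-0.0466, -0.0216, 0.0166], [-0.0458, 0.0222, 0.0383], [-0.0383, 0.0281, 0.0585]]
arm 208 [[-0.0463, -0.0201, 0.0612], [-0.0274, 0.0116, 0.0696], [0.0223, 0.0263, 0.0758]]
```

View pics/c_pre.png

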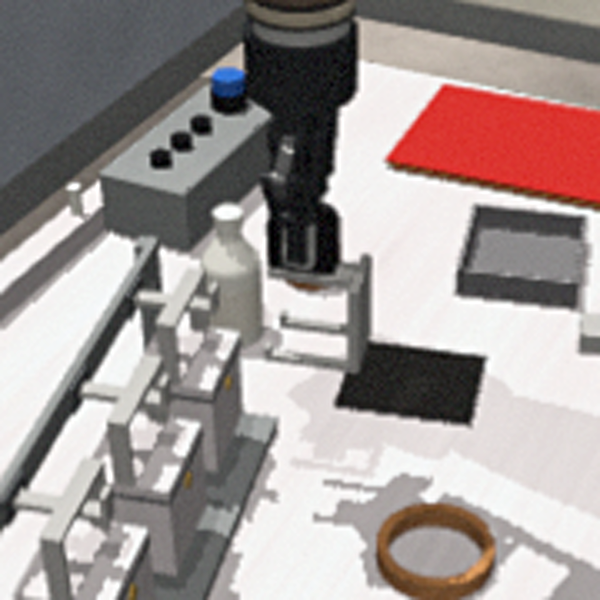

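The crop shows the fork held level, with its prongs at about (310,340) pointing at the right-hand strap. Next I insert it under mag_c's handle.

```bash
python3 -m jog '{"offset":[[0.02,0.005,0],[0.04,0.0095,0],[0.06,0.0143,0],[0.075,0.018,0],[0.088,0.021,0],[0.088,0.021,0],[0.088,0.021,0]],"turn":[[0,0,0],[0,0,0],[0,0,0],[0,0,0],[0,0,0],[0,0,0],[0,0,0]],"gripper":[1,1,1,1,1,1,1]}'
python3 -m jog '{"offset":[[0,0,0.008],[0,0,0.015],[0,0,0.018],[0,0,0.021],[0,0,0.024],[0,0,0.027],[0,0,0.029],[0,0,0.029],[0,0,0.029],[0,0,0.029]],"turn":[[0,0,0],[0,0,0],[0,0,0],[0,0,0],[0,0,0],[0,0,0],[0,0,0],[0,0,0],[0,0,0],[0,0,0]],"gripper":[1,1,1,1,1,1,1,1,1,1]}'
python3 chk.py in_c
```

```text
time_s: 6.28
eef_pos: [0.6379, 0.0066, 0.2191]
ee_rot: [[-0.001, 0.976, 0.219], [-0.0, 0.219, -0.976], [-1.0, -0.001, -0.0]]
wrist_force: [0.3, -0.5, -3.8]
gripper_width: 0.265
time_s: 7.52
eef_pos: [0.6382, 0.0067, 0.2481]
ee_rot: [[-0.0, 0.976, 0.219], [0.0, 0.219, -0.976], [-1.0, -0.0, -0.0]]
wrist_force: [-0.6, 0.4, -5.6]
gripper_width: 0.268
yaw 12.658226647477441 F [-0.62 -1.23 -5.21] T [ 0.035 -0.022  0.033] [0.6382 0.0067 0.2482]
prong 338 [[-0.0463, -0.0334, -0.005], [-0.0044, 0.003, 0.0055], [0.024, 0.032, 0.0124]]
spine 143 [[-0.0469, -0.0205, 0.0165], [-0.0457, 0.0125, 0.037], [-0.039, 0.0274, 0.0593]]
arm 219 [[-0.0463, -0.0206, 0.0606], [-0.0261, 0.0116, 0.0696], [0.0218, 0.0264, 0.0763]]
```

View pics/c_in_c.png

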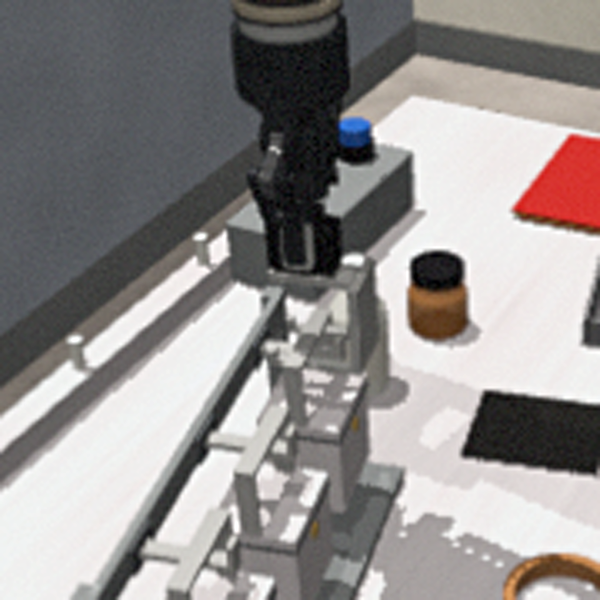

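The extra load is only about 2.4 N, so mag_c is empty. I lower it, retreat, and move on to mag_b.

```bash
python3 -m jog '{"offset":[[0,0,-0.003],[0,0,-0.006],[0,0,-0.009],[0,0,-0.013],[0,0,-0.02],[0,0,-0.029],[0,0,-0.029],[-0.03,-0.007,-0.029],[-0.06,-0.014,-0.029],[-0.088,-0.020,-0.029]],"turn":[[0,0,0],[0,0,0],[0,0,0],[0,0,0],[0,0,0],[0,0,0],[0,0,0],[0,0,0],[0,0,0],[0,0,0]],"gripper":[1,1,1,1,1,1,1,1,1,1]}'
python3 -m jog '{"offset":[[-0.01,0.045,0],[-0.02,0.09,0],[-0.0253,0.112,0],[-0.0253,0.112,0],[0,0.1175,0],[0.03,0.1245,0],[0.0627,0.132,0],[0.0627,0.132,0],[0.0627,0.132,0]],"turn":[[0,0,0],[0,0,0],[0,0,0],[0,0,0],[0,0,0],[0,0,0],[0,0,0],[0,0,0],[0,0,0]],"gripper":[1,1,1,1,1,1,1,1,1]}'
```

```text
time_s: 8.82
eef_pos: [0.5495, -0.0135, 0.2195]
ee_rot: [[0.0, 0.976, 0.219], [-0.0, 0.219, -0.976], [-1.0, 0.0, 0.0]]
wrist_force: [-0.4, 0.2, -3.1]
gripper_width: 0.27
time_s: 9.95
eef_pos: [0.6127, 0.1179, 0.2189]
ee_rot: [[-0.001, 0.976, 0.218], [-0.0, 0.218, -0.976], [-1.0, -0.001, 0.0]]
wrist_force: [-0.2, 0.1, -3.1]
gripper_width: 0.265
```

```bash
python3 -m jog '{"offset":[[0,0,0.008],[0,0,0.015],[0,0,0.018],[0,0,0.021],[0,0,0.024],[0,0,0.027],[0,0,0.029],[0,0,0.029],[0,0,0.029],[0,0,0.029]],"turn":[[0,0,0],[0,0,0],[0,0,0],[0,0,0],[0,0,0],[0,0,0],[0,0,0],[0,0,0],[0,0,0],[0,0,0]],"gripper":[1,1,1,1,1,1,1,1,1,1]}'
python3 chk.py in_b
```

```text
time_s: 11.2
eef_pos: [0.6129, 0.1187, 0.2482]
ee_rot: [[-0.0, 0.976, 0.219], [0.0, 0.219, -0.976], [-1.0, -0.0, -0.0]]
wrist_force: [0.8, -0.0, -9.4]
gripper_width: 0.267
yaw 12.660909076849627 F [ -0.75  -0.26 -10.44] T [ 0.017 -0.011  0.032] [0.6129 0.1188 0.2482]
prong 430 [[-0.0463, -0.0298, -0.0047], [-0.0066, 0.0044, 0.0052], [0.0251, 0.0337, 0.0124]]
spine 184 [[-0.0466, -0.0216, 0.0164], [-0.0457, 0.0113, 0.0381], [-0.0388, 0.0266, 0.0593]]
arm 253 [[-0.0462, -0.0201, 0.0617], [-0.0288, 0.0112, 0.0696], [0.0223, 0.026, 0.0754]]
```

View pics/c_in_b.png

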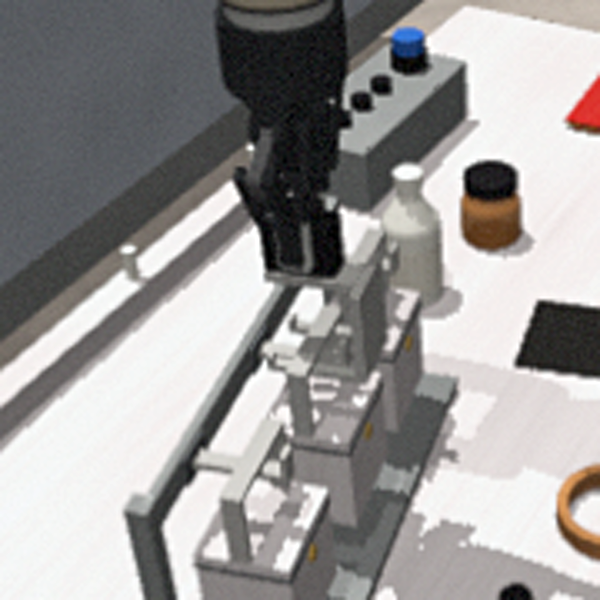

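The extra load is about 6.9 N, so mag_b is the full one. The crop shows it lifted clear of its seat. I lift it over the lip and draw it out.

```bash
python3 -m jog '{"offset":[[0,0,0.006],[0,0,0.012],[0,0,0.018],[0,0,0.018],[-0.006,-0.0013,0.018],[-0.015,-0.0034,0.018],[-0.026,-0.0059,0.018],[-0.037,-0.0083,0.018],[-0.048,-0.0108,0.018],[-0.058,-0.0131,0.018]],"turn":[[0,0,0],[0,0,0],[0,0,0],[0,0,0],[0,0,0],[0,0,0],[0,0,0],[0,0,0],[0,0,0],[0,0,0]],"gripper":[1,1,1,1,1,1,1,1,1,1]}'
python3 -m jog '{"offset":[[-0.011,-0.0025,0],[-0.022,-0.005,0],[-0.033,-0.0075,0],[-0.042,-0.0095,0],[-0.045,-0.01,0.005],[-0.045,-0.01,0.012],[-0.045,-0.01,0.02],[-0.045,-0.01,0.025],[-0.045,-0.01,0.025],[-0.045,-0.01,0.025]],"turn":[[0,0,0],[0,0,0],[0,0,0],[0,0,0],[0,0,0],[0,0,0],[0,0,0],[0,0,0],[0,0,0],[0,0,0]],"gripper":[1,1,1,1,1,1,1,1,1,1]}'
python3 chk.py out_b
```

```text
time_s: 12.5
eef_pos: [0.5541, 0.1054, 0.2664]
ee_rot: [[0.0, 0.976, 0.219], [-0.0, 0.219, -0.976], [-1.0, -0.0, 0.0]]
wrist_force: [-0.2, -0.1, -9.0]
gripper_width: 0.267
time_s: 13.75
eef_pos: [0.5098, 0.0956, 0.2909]
ee_rot: [[-0.001, 0.976, 0.219], [0.0, 0.219, -0.976], [-1.0, -0.001, -0.0]]
wrist_force: [0.2, -0.2, -10.7]
gripper_width: 0.271
yaw 12.660440839077255 F [ -0.42  -0.26 -10.03] T [ 0.017  0.032 -0.021] [0.5097 0.0956 0.2908]
prong 374 [[-0.046, -0.0295, -0.0015], [-0.0062, 0.0127, 0.0063], [0.0232, 0.0324, 0.0121]]
spine 155 [[-0.0461, -0.0211, 0.0161], [-0.0454, 0.0185, 0.0374], [-0.0385, 0.0275, 0.0584]]
arm 274 [[-0.0459, -0.0194, 0.061], [-0.0268, 0.0116, 0.0702], [0.0213, 0.0263, 0.076]]
```

View pics/c_out_b.png

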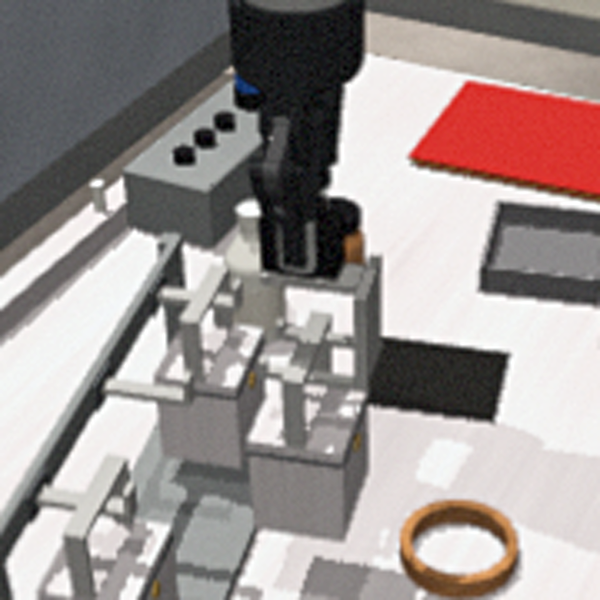

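mag_b hangs level on the prongs, free of the rack, at about (310,460). Next I carry it over the tray.

```bash
python3 -m jog '{"offset":[[0,-0.006,0],[0,-0.018,0],[0,-0.036,0],[0,-0.06,0],[0,-0.09,0],[0,-0.12,0],[0,-0.15,0],[0,-0.18,0],[0,-0.21,0],[0,-0.24,0]],"turn":[[0,0,0],[0,0,0],[0,0,0],[0,0,0],[0,0,0],[0,0,0],[0,0,0],[0,0,0],[0,0,0],[0,0,0]],"gripper":[1,1,1,1,1,1,1,1,1,1]}'
python3 -m jog '{"offset":[[0,-0.03,0],[0,-0.06,0],[0,-0.09,0],[0,-0.12,0],[-0.002,-0.15,0],[-0.004,-0.18,0],[-0.007,-0.206,0],[-0.007,-0.226,0],[-0.007,-0.238,0],[-0.007,-0.244,0]],"turn":[[0,0,0],[0,0,0],[0,0,0],[0,0,0],[0,0,0],[0,0,0],[0,0,0.01],[0,0,0.02],[0,0,0.03],[0,0,0.03]],"gripper":[1,1,1,1,1,1,1,1,1,1]}'
python3 chk.py tray; python3 - <<'E'
from h import *
s=env.read_state();z=s["ee_rot"][:,2];yw=np.arctan2(z[0],-z[1]);c,q=np.cos(yw),np.sin(yw)
for n in("side","top"):
    p,d=env.grab_frame(n)
    if n=="top": cv2.imwrite("pics/t2.png",p[...,::-1])
    P=cloud(n,d).reshape(-1,3);e=P-s["eef_pos"];l=np.c_[e[:,0]*c+e[:,1]*q,-e[:,0]*q+e[:,1]*c,e[:,2]+.0813-.006]
    b=l[(abs(l[:,0])<.036)&(abs(l[:,1])<.05)]
    for k,z0,z1 in(("bar",.001,.009),("lid",-.056,-.045),("body",-.12,-.06)):
        m=b[(b[:,2]>z0)&(b[:,2]<z1)]
        if len(m)>9:print(n,k,len(m),np.percentile(m,[3,50,97],axis=0).round(4).tolist())
E
```

```text
time_s: 15.05
eef_pos: [0.5094, -0.1467, 0.2914]
ee_rot: [[-0.0, 0.976, 0.218], [-0.001, 0.218, -0.976], [-1.0, -0.0, 0.001]]
wrist_force: [0.6, -0.0, -9.6]
gripper_width: 0.266
time_s: 16.3
eef_pos: [0.5029, -0.3889, 0.2911]
ee_rot: [[-0.0, 0.972, 0.234], [0.001, 0.234, -0.972], [-1.0, 0.0, -0.001]]
wrist_force: [1.1, -0.1, -9.7]
gripper_width: 0.266
yaw 13.54156377244482 F [ 0.18 -1.13 -9.6 ] T [-0.272  0.043 -0.02 ] [ 0.5029 -0.3893  0.2911]
prong 171 [[-0.043, -0.033, -0.0018], [-0.0049, 0.0119, 0.0055], [0.0218, 0.0345, 0.0122]]
spine 44 [[-0.0448, -0.0103, 0.0175], [-0.0413, 0.0252, 0.0386], [-0.037, 0.0291, 0.059]]
arm 125 [[-0.0441, -0.011, 0.0622], [-0.014, 0.0122, 0.0698], [0.0237, 0.0261, 0.0766]]
side bar 62 [[-0.0115, -0.0369, 0.0017], [-0.0003, 0.0001, 0.0039], [0.021, 0.0372, 0.0064]]
side lid 228 [[-0.0325, -0.0378, -0.0555], [-0.008, 0.009, -0.0516], [0.0276, 0.0375, -0.0481]]
side body 381 [[-0.0351, 0.0235, -0.118], [-0.0036, 0.0352, -0.0892], [0.0275, 0.04, -0.0612]]
top bar 203 [[-0.0321, -0.0025, 0.0012], [0.0017, 0.022, 0.0054], [0.0243, 0.0378, 0.0085]]
top lid 659 [[-0.0286, -0.0314, -0.0536], [-0.0049, 0.0096, -0.0489], [0.0329, 0.0383, -0.046]]
top body 248 [[-0.029, 0.0365, -0.1183], [0.0014, 0.0376, -0.0892], [0.0318, 0.0385, -0.0639]]
```

View pics/c_tray.png

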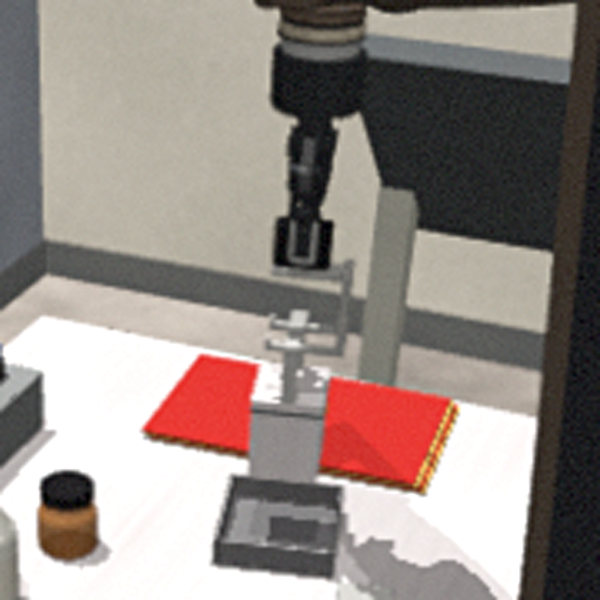

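The magazine hangs centred over the tray, which is at about (280,520). I lower it gently.

```bash
python3 -m jog '{"offset":[[0,0,-0.012],[0,0,-0.026],[0,0,-0.04],[0,0,-0.052],[0,0,-0.062],[0,0,-0.069],[0,0,-0.073],[0,0,-0.075],[0,0,-0.0765],[0,0,-0.0765]],"turn":[[0,0,0],[0,0,0],[0,0,0],[0,0,0],[0,0,0],[0,0,0],[0,0,0],[0,0,0],[0,0,0],[0,0,0]],"gripper":[1,1,1,1,1,1,1,1,1,1]}'
python3 -m jog '{"offset":[[0,0,-0.001],[0,0,-0.002],[0,0,-0.003],[0,0,-0.004],[0,0,-0.005],[0,0,-0.006],[0,0,-0.007],[0,0,-0.0075],[0,0,-0.008],[0,0,-0.008]],"turn":[[0,0,0],[0,0,0],[0,0,0],[0,0,0],[0,0,0],[0,0,0],[0,0,0],[0,0,0],[0,0,0],[0,0,0]],"gripper":[1,1,1,1,1,1,1,1,1,1]}'
```

```text
time_s: 17.7
eef_pos: [0.5031, -0.3884, 0.2151]
ee_rot: [[0.0, 0.972, 0.234], [-0.0, 0.234, -0.972], [-1.0, 0.0, 0.0]]
wrist_force: [0.1, -0.1, -9.4]
gripper_width: 0.266
time_s: 18.95
eef_pos: [0.5032, -0.3884, 0.2073]
ee_rot: [[0.001, 0.972, 0.235], [-0.0, 0.235, -0.972], [-1.0, 0.001, 0.001]]
wrist_force: [0.5, -0.1, -2.1]
gripper_width: 0.268
```

```bash
python3 -m jog '{"offset":[[0,0,-0.004],[0,0,-0.009],[0,0,-0.009],[-0.008,-0.0019,-0.009],[-0.02,-0.0048,-0.009],[-0.035,-0.0084,-0.009],[-0.052,-0.0125,-0.009],[-0.068,-0.0164,-0.009],[-0.068,-0.0164,-0.009],[-0.068,-0.0164,-0.009]],"turn":[[0,0,0],[0,0,0],[0,0,0],[0,0,0],[0,0,0],[0,0,0],[0,0,0],[0,0,0],[0,0,0],[0,0,0]],"gripper":[1,1,1,1,1,1,1,1,1,1]}'
python3 chk.py rel; python3 - <<'E'
from h import *
for n in("side","top"):
    p,d=env.grab_frame(n);P=cloud(n,d).reshape(-1,3)
    b=P[(abs(P[:,0]-.503)<.05)&(abs(P[:,1]+.388)<.06)]
    m=b[abs(b[:,2]-.086)<.007];a=cv2.minAreaRect((m[:,:2]*1000).astype(np.float32));print(n,"lid",a,np.median(m[:,2]))
    # empty pad
    v=P[(abs(P[:,0]-.53)<.1)&(abs(P[:,1]+.16)<.1)&(P[:,2]>.0025)&(P[:,2]<.008)];k=cv2.minAreaRect((v[:,:2]*1000).astype(np.float32));print("pad",k,len(v),(v.mean(0)*1000).round(1))
    for r in env.regions_of("pad",n)[:1]:
        q=P[r["mask"].ravel()&(P[:,2]<.02)&(P[:,2]>-.01)];print("padmask",r["conf"],cv2.minAreaRect((q[:,:2]*1000).astype(np.float32)))
E
```

```text
time_s: 20.2
eef_pos: [0.435, -0.4049, 0.198]
ee_rot: [[0.001, 0.972, 0.234], [-0.0, 0.234, -0.972], [-1.0, 0.001, 0.0]]
wrist_force: [-0.1, 0.3, -2.6]
gripper_width: 0.27
yaw 13.560248904885675 F [ 0.32  0.07 -3.37] T [ 0.052 -0.079  0.005] [ 0.4352 -0.4048  0.198 ]
prong 131 [[-0.0428, -0.0263, -0.0023], [-0.0106, 0.0195, 0.0037], [0.0201, 0.029, 0.0121]]
spine 43 [[-0.0449, -0.0147, 0.0182], [-0.0406, 0.0246, 0.037], [-0.0372, 0.0286, 0.0568]]
arm 124 [[-0.0442, -0.0157, 0.0621], [-0.0199, 0.0116, 0.0702], [0.0238, 0.0281, 0.0769]]
side lid ((500.2917785644531, -387.46087646484375), (64.11283874511719, 81.3096694946289), 13.91602897644043) 0.08316403736827849
pad ((533.880859375, -156.71826171875), (190.61923217773438, 173.77264404296875), 89.612548828125) 336 [ 524.6 -168.5    3.6]
padmask 0.83 ((526.8423461914062, -178.85165405273438), (120.88153839111328, 115.67721557617188), 14.966487884521484)
top lid ((505.25732421875, -389.2503662109375), (65.25205993652344, 79.16960906982422), 13.824307441711426) 0.08589384761031675
pad ((530.197509765625, -160.3627471923828), (198.79251098632812, 198.8781280517578), 0.21080173552036285) 2476 [ 528.4 -163.9    4.5]
padmask 0.94 ((529.325927734375, -171.56153869628906), (120.69932556152344, 99.66807556152344), 12.501358032226562)
```

View pics/c_rel.png

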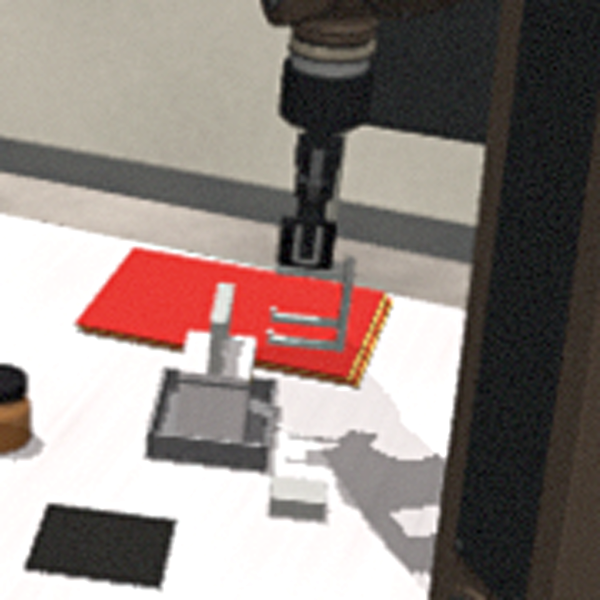

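The magazine stands upright in the tray at about (210,410) and the fork is free of it. The fork now goes back to its pad.

```bash
python3 -m jog '{"offset":[[0,0,0.03],[0,0,0.06],[0,0.03,0.06],[0.01,0.08,0.06],[0.03,0.13,0.06],[0.06,0.18,0.06],[0.094,0.22,0.06],[0.094,0.232,0.06],[0.094,0.232,0.03],[0.094,0.232,0]],"turn":[[0,0,0],[0,0,0],[0,0,0],[0,0,0],[0,0,0],[0,0,0],[0,0,0],[0,0,0],[0,0,0],[0,0,0]],"gripper":[1,1,1,1,1,1,1,1,1,1]}'
python3 -m jog '{"offset":[[0,0,-0.04],[0,0,-0.075],[0,0,-0.095],[0,0,-0.104],[0,0,-0.107],[0,0,-0.109],[0,0,-0.111],[0,0,-0.1125],[0,0,-0.1135],[0,0,-0.1135]],"turn":[[0,0,0],[0,0,0],[0,0,0],[0,0,0],[0,0,0],[0,0,0],[0,0,0],[0,0,0],[0,0,0],[0,0,0]],"gripper":[1,1,1,1,1,1,1,1,1,1]}'
```

```text
time_s: 21.7
eef_pos: [0.5291, -0.1729, 0.1976]
ee_rot: [[0.001, 0.972, 0.235], [-0.001, 0.235, -0.972], [-1.0, 0.001, 0.001]]
wrist_force: [-1.0, -0.4, -2.7]
gripper_width: 0.269
time_s: 22.95
eef_pos: [0.5293, -0.173, 0.0853]
ee_rot: [[0.001, 0.972, 0.235], [-0.0, 0.235, -0.972], [-1.0, 0.0, 0.0]]
wrist_force: [-1.6, 0.3, 3.1]
gripper_width: 0.266
```

```bash
python3 -m jog '{"offset":[[0,0,0],[0,0,0],[0,0,0],[0,0,0],[0,0,0],[0,0,0],[0,0,0.02],[0,0,0.06],[0,0,0.11],[0,0,0.16]],"turn":[[0,0,0],[0,0,0],[0,0,0],[0,0,0],[0,0,0],[0,0,0],[0,0,0],[0,0,0],[0,0,0],[0,0,0]],"gripper":[0,-0.3,-0.6,-1,-1,-1,-1,-1,-1,-1]}'
python3 -m jog '{"offset":[[-0.03,-0.03,0.03],[-0.06,-0.07,0.06],[-0.09,-0.12,0.06],[-0.11,-0.17,0.06],[-0.13,-0.22,0.06],[-0.15,-0.27,0.06],[-0.17,-0.32,0.06],[-0.19,-0.37,0.06],[-0.19,-0.37,0.06],[-0.19,-0.37,0.06]],"turn":[[0,0,0],[0,0,0],[0,0,0],[0,0,0],[0,0,0],[0,0,0],[0,0,0],[0,0,0],[0,0,0],[0,0,0]],"gripper":[-1,-1,-1,-1,-1,-1,-1,-1,-1,-1]}'
python3 - <<'E'
from h import *
pics=[]
for n in("side","top"):
    p,d=snap(n,f"pics/{n}_end.png");pics.append(p[...,::-1]);P=cloud(n,d).reshape(-1,3)
    g=P[(abs(P[:,0]-.529)<.05)&(abs(P[:,1]+.173)<.04)&(P[:,2]>.11)&(P[:,2]<.125)]
    print(n,"grip top",cv2.minAreaRect((g[:,:2]*1000).astype(np.float32)),np.percentile(g[:,2],[5,95]))
    for o in("mag_a","fork","bottle","jar","tape","screwdriver","block"):
        print(o,[(np.round(r["position"],3).tolist(),round(r["conf"],2)) for r in env.look_for(o,n)][:4])
a=np.vstack([pics[0][110:350,160:420],pics[1][100:300,120:380+0]]) if 0 else np.hstack([cv2.resize(pics[0][120:340,160:380],(400,400)),cv2.resize(pics[1][90:290,120:470],(400,400*200//350+171))[:400]])
cv2.imwrite("pics/end.png",a)
E
```

```text
time_s: 24.2
eef_pos: [0.5287, -0.1726, 0.2456]
ee_rot: [[-0.0, 0.972, 0.234], [0.0, 0.234, -0.972], [-1.0, -0.0, -0.0]]
wrist_force: [1.0, -1.4, -0.4]
gripper_width: 0.998
time_s: 25.45
eef_pos: [0.339, -0.5425, 0.3039]
ee_rot: [[-0.0, 0.972, 0.234], [0.001, 0.234, -0.972], [-1.0, 0.0, -0.001]]
wrist_force: [0.4, 0.3, -0.3]
gripper_width: 1.0
side grip top ((527.08837890625, -171.0887451171875), (47.62032699584961, 27.380903244018555), 16.923114776611328) [0.11068864 0.11604065]
mag_a [([0.579, 0.254, 0.111], 0.92), ([0.5, -0.356, 0.078], 0.75), ([0.63, 0.032, 0.106], 0.69)]
fork [([0.516, -0.162, 0.077], 0.67)]
bottle [([0.692, -0.161, 0.072], 0.93)]
jar [([0.674, -0.266, 0.046], 0.82)]
tape [([0.422, 0.028, 0.018], 0.74), ([0.519, -0.161, 0.077], 0.49)]
screwdriver [([0.426, 0.183, 0.022], 0.88)]
block [([0.394, -0.288, 0.027], 0.55), ([0.483, -0.341, 0.016], 0.44)]
top grip top ((531.0987548828125, -171.092041015625), (50.02492904663086, 24.185230255126953), 13.043992042541504) [0.11355862 0.1197198 ]
mag_a [([0.5, -0.379, 0.078], 0.93), ([0.581, 0.212, 0.114], 0.88), ([0.628, 0.006, 0.111], 0.85), ([0.394, -0.3, 0.02], 0.63)]
fork [([0.519, -0.172, 0.09], 0.61)]
bottle []
jar [([0.673, -0.284, 0.076], 0.74)]
tape [([0.69, -0.165, 0.084], 0.7), ([0.424, 0.023, 0.021], 0.56)]
screwdriver [([0.432, 0.174, 0.019], 0.82)]
block [([0.389, -0.301, 0.019], 0.83)]Traceback (most recent call last):
  File "<stdin>", line 9, in <module>
    return _nx.concatenate(arrs, 1, dtype=dtype, casting=casting)
           ~~~~~~~~~~~~~~~^^^^^^^^^^^^^^^^^^^^^^^^^^^^^^^^^^^^^^^
ValueError: all the input array dimensions except for the concatenation axis must match exactly, but along dimension 0, the array at index 0 has size 400 and the array at index 1 has size 399
```

View pics/side_end.png

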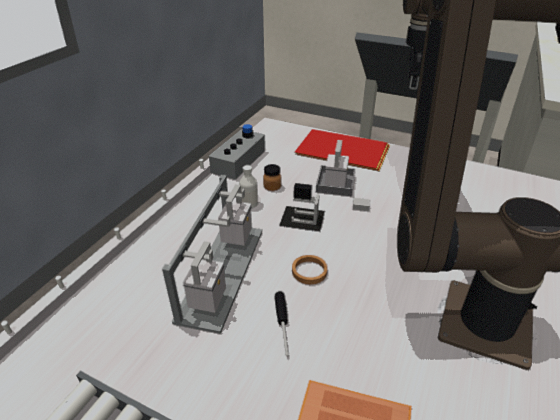

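The final view shows the two empties hanging at (205,285) and (237,225). The full magazine is upright in the tray at (338,165), the fork stands on its pad at (305,208), and the other things are where they were.

```bash
python3 -c "
from station import env
print(env.hand_in())"
```

```text
the job is handed in; nothing more can be done
None
```

The job is done and handed in at about 26 s on the robot's clock: the full magazine was mag_b (middle hook), and it now stands upright in the tray.

- **Weighing:** Lifting mag_c added about 2.4 N, so it is empty. Lifting mag_b added about 6.9 N, about 0.7 kg. I did not lift mag_a, because only one magazine is full.
- **Magazine in the tray:** I lowered mag_b slowly until the wrist force returned to about the fork's own weight. Its lid measured level within a few mm of the tray's centre, at the same yaw.
- **Fork:** It is back on the pad and released. In the last pictures it stands upright at its original height.
- **Other things:** Both empty magazines hang on their own hooks. The bystanders are within a few mm of where they started, and the arm is clear of everything.
- **Disagreements:** The two cameras differed by 2–4 mm throughout. In the last top picture the network missed the bottle and labelled something at its place as tape. The side camera put the bottle where it was at the start.

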